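# Feed spar plugs into the sprung hopper with a hand chute

### The arm

A 6-joint arm with a two-finger parallel gripper is mounted at the origin on the work surface. World frame = base frame: x ahead of the robot, y to its left, z up, the work surface at z = 0. Lengths are in mm, angles in degrees, forces in N, time in s.
With the tool pointing down it reaches from about 300 to 850 mm from the base axis. Payload 4.2 kg.
Tool frame: the origin (TCP) lies on the centre line of the jaws, within the pads' length; the fingertips stand 11 mm ahead of it and the grasp point (between the pads) lies 8 mm behind it; z points along the fingers, y is the direction in which the jaws open and shut (so a half turn about z gives the same grasp; the last joint's range is limited). The gripper opens to 91 mm and grips with 3 to 60 N. Pads are 32 mm wide; open, the fingers measure 118 mm over their backs; the gripper's body (76 mm by 178 mm) begins 60 mm behind the grasp point.
Start: joints at [64.171, 18.312, 89.639, -0, 72.044, -1.146], TCP at [240.124, 522.481, 189.976] pointing down, gripper open.
Joint ranges: [-177.97, 177.97], [-48.28, 115.42], [12.27, 149.76], [-77.06, 257.06], [2.81, 150.46], [-146.56, 146.56]. Speed limits (degrees/s): [147.25, 147.25, 180, 180, 180, 180].

### API

Orientations are given as [roll, pitch, yaw] about the fixed x, y, z axes, in that order (R = Rz(yaw) Ry(pitch) Rx(roll)).
In Python, from workcell import env, grab_frame gives the robot as it stands. The module is installed in compiled form; this text tells all that it offers.
- The arm moves only by the tool arm_command, never from a script. Its argument "series" is one flat list of numbers, 6 for each row, row after row: the shift along the world's x, y, z each as a share of 400 mm, from -1 to 1, then the turn, a rotation vector about the world's x, y, z each as a share of 45 degrees, from -1 to 1. A call has 1 to 20 rows; each row shifts and turns the commanded pose from where the row before left it; what a row does not reach is not made up. A row lasts 1/12 s, in which the tool goes at most 41.7 mm and 7.16 degrees, less where a joint would pass 70% of its speed; a pose out of reach is approached as far as the arm can. A call with a number of a shift or a turn outside -1 to 1 is refused whole. A call with a gripper value outside its range is refused whole. "hand" is the opening, from 0 (shut) to 1 (fully open), set as the call begins (left out, the last holds). The fingers move at their own pace and stop on an object; "newtons" is the grip in N (left out, the last holds). Time passes only in rows, so rows that do not move let the fingers close. It gives the time, the measured TCP pose, the force and the opening at its end, in the units of the state.
- env.state(): the state, without advancing time (a new reading comes with each control period).
- grab_frame(name): name is "side" or "top"; returns a dict with "frame" (420x560x3 uint8, red, green, blue), "intrinsics" (3x3 intrinsics, pixels), "k1" (the pictures are not rectified: a ray, as slopes to the right and down, at radius r is drawn at 1 + k1 r^2 times it, then the intrinsics apply), "R" (3x3) and "t" (3): a world point X has camera coordinates R X + t. Camera axes: x right, y down, z forward; pixel columns grow to the right and rows downward; lengths in mm; the calibration is good to about 2 mm. A picture is of the moment at which its call begins. There is no depth.
- env.job_done(): hands the job in, once; it reports no verdict.
The state is a dict: "time_s": time; "qpos": joint angles; "qvel": joint speeds; "effort": joint torques, N m; "ee_pos": TCP position; "ee_rot": TCP orientation; "force": force on the tool from outside, world axes, zero at the start; "torque": the same for the moment, N m; "gripper_width": finger opening in mm.
Only numpy, scipy, OpenCV 4.12 (cv2) and the standard library are available. Lean on these libraries where they do the work, as an engineer would, in place of code of your own. Each camera call takes 0.05 s, during which the arm holds its last target.

### The job

Take the loaded hand chute by its wooden handle, push the hopper's sprung flap open with the chute's nose and tilt the chute until all three aluminium plugs have slid through into the hopper; then take the chute out, so the flap springs shut, and set it down upright on the bench. Do not touch the plugs or the flap with the gripper, do not ram the hopper with the chute, and leave everything else where it stands.

Things in the scene. Friction and masses are not known exactly. Their poses are not given: they have to be found in the camera images.
- hopper: feed hopper bolted to the bench: grey steel box 150 (x) x 110 (y) x 150 (z) mm, clear window in its +x side (the side away from the robot; yaw up to 0.4 rad). Origin at the centre of its underside, z up. 4 mm sheet; inside, a 45 degree slope leads from the -x wall (75 mm up) to the floor. The flat lid has one mouth, from x = -17 to +45 mm and 54 mm wide in y (centred), closed flush by a sprung steel flap
- hopper_hinge (a point): point on the lid's top face (150 mm up), in the middle of the flap's hinge edge, the +x edge of the mouth (hopper x = +45 mm; dark hinge knuckles show it); a 30 mm strip of lid lies on its +x side, so a chute can be laid on it from that side, nose over the flap. Axes as the hopper
- flap (a joint): flap angle in rad: 0 shut, grows as the free edge swings down into the hopper, stop at 1.25. 58 mm from hinge to free edge, 50 mm wide, 3 mm thick. A spring shuts it: 0.09 N m to start plus 0.15 N m per rad (about 5 N pressed 40 mm from the hinge at 0.7 rad). A plug lying on it does not open it; something must hold it down
- flap_edge (a point): middle of the flap's free edge, top face
- chute: loose hand chute lying upright on the bench: aluminium U-channel 200 (x) x 38 (y) mm, 0.25 to 0.42 kg. Origin at the centre of its underside, z up. Floor 4 mm; side walls 32 mm tall, inner width 30 mm; the nose (-x end) is open, the tail (+x end) shut. Nose points to the robot within 0.5 rad at the start. Three plugs lie in it. A wooden handle board stands upright across the walls at mid-length
- chute_grip (a point): where to hold the chute: in the wooden handle board, straight above the chute's origin, 62 mm above its underside. The board is 12 mm thick (chute x), 38 mm wide (chute y) and spans 32 to 78 mm above the underside; pinch it from above, fingers closing along the chute's length (x). Plugs pass beneath it
- chute_nose (a point): middle of the nose's floor edge: 100 mm from the chute's origin along -x, 4 mm above the underside
- plug1: loose aluminium spar plug: plain cylinder 22 mm across, 50 mm long, about 50 g, lying lengthwise in the chute, number 1 from the nose. Origin at mid-length on the side that was underneath at the start (11 mm off the axis), so it turns as the plug rolls; x runs along the cylinder. Starts to slide in the chute at a tilt of about 24 to 40 degrees, which varies
- plug2: loose aluminium spar plug: plain cylinder 22 mm across, 50 mm long, about 50 g, lying lengthwise in the chute, number 2 from the nose. Origin at mid-length on the side that was underneath at the start (11 mm off the axis), so it turns as the plug rolls; x runs along the cylinder. Starts to slide in the chute at a tilt of about 24 to 40 degrees, which varies
- plug3: loose aluminium spar plug: plain cylinder 22 mm across, 50 mm long, about 50 g, lying lengthwise in the chute, number 3 from the nose. Origin at mid-length on the side that was underneath at the start (11 mm off the axis), so it turns as the plug rolls; x runs along the cylinder. Starts to slide in the chute at a tilt of about 24 to 40 degrees, which varies
- rib_a: bystander, to be left alone: foam wing rib, teardrop slab about 190 x 55 x 22 mm, lying flat. Origin at the centre of its underside
- rib_b: bystander, to be left alone: foam wing rib, teardrop slab about 190 x 55 x 22 mm, lying flat. Origin at the centre of its underside
- cup: bystander, to be left alone: open cup, 86 mm across the rim, 110 mm tall. Origin at the centre of its underside
- squeeze: bystander, to be left alone: white bottle, 60 mm across, 160 mm tall. Origin at the centre of its underside
- tin: bystander, to be left alone: closed resin tin, 100 mm across, 120 mm tall. Origin at the centre of its underside
- brush: bystander, to be left alone: paint brush, 180 mm long, lying. Origin at the centre of its underside (of the lying piece)
- sander: bystander, to be left alone: cork sanding block, 45 x 60 x 30 mm. Origin at the centre of its underside
Things that resemble listed ones, but are neither listed nor needed, are in the scene too. Leave any green or turquoise look-alike of the plug3 alone.

How it is judged (in metres and radians):
On the way, in this order (a step that is already met when the one before it is completed fails the run):
1. the lifted chute pushes the flap open (beyond 0.3 rad) (value of joint flap above 0.3 rad and contact force between chute and flap above 0.3 N and height (world z) of chute_grip above 0.12 m), for 0.1 s.
2. all three plugs are inside the hopper (z of plug1 in the frame of hopper between -0.005 and 0.1 m and x of plug1 in the frame of hopper between -0.075 and 0.075 m and y of plug1 in the frame of hopper between -0.055 and 0.055 m and z of plug2 in the frame of hopper between -0.005 and 0.1 m and x of plug2 in the frame of hopper between -0.075 and 0.075 m and y of plug2 in the frame of hopper between -0.055 and 0.055 m and z of plug3 in the frame of hopper between -0.005 and 0.1 m and x of plug3 in the frame of hopper between -0.075 and 0.075 m and y of plug3 in the frame of hopper between -0.055 and 0.055 m), for 0.2 s.
At the end, for the whole second after the job is handed in: All three plugs lie still inside the hopper (within its walls, origins less than 100 mm above its underside), the flap is shut (under 0.1 rad), and the chute stands released and still on the bench, upright within 0.1 rad, its underside less than 12 mm above the bench (all of step 2 and linear speed of each of plug1, plug2, plug3 below 0.05 m/s and linear speed of chute below 0.03 m/s and value of joint flap below 0.1 rad and angle between chute's own z axis and vertical below 0.1 rad and height (world z) of chute between -0.012 and 0.012 m); the robot touches nothing.
It fails at once if the gripper touches a plug (contact force between the fingers and plug1 above 0.5 N or contact force between the fingers and plug2 above 0.5 N or contact force between the fingers and plug3 above 0.5 N).
It fails at once if the gripper touches the flap (contact force between the fingers and flap above 0.5 N).
It fails at once if the hopper is rammed with the chute (over 60 N) (contact force between chute and hopper above 60 N).
It fails at once if a bystander is shifted by more than 40 mm (distance of any of rib_a, rib_b, cup, squeeze, tin, brush, sander from where it was at the start of the episode above 0.04 m).
It also fails if it takes over 58 s, if anything falls off the work surface, if the arm or the gripper's body presses on something with over 40 N, if the wrist force passes 120 N, or if a joint passes its speed limit or range.

## Working session

There is one attempt and no reset: what is moved stays moved. The work goes in short steps, Python scripts to look and compute and a tool call to move; the robot and the scene stay as the last step left them, time stands still between calls to the robot, and variables do not carry over. Pictures are saved under pics/ and viewed, and the job is handed in when it is done.

Besides the shell and the picture viewer there is one more tool, called after "Request:" in YAML: its name, and indented under it one key for each argument. arm_command: Moves the arm, as the interface text tells. Shift numbers are shares of 400 mm and turn numbers shares of 45 degrees, none past 1 either way. Its arguments: {"type":"object","properties":{"series":{"type":"array"},"hand":{"type":"number"},"newtons":{"type":"number"}},"required":["series"]}

```bash
mkdir -p pics; cat > h.py <<'E'
import numpy as np, cv2, json
from workcell import env, grab_frame
def snap(n,tag):
    f=grab_frame(n); cv2.imwrite(f'pics/{tag}.png',f['frame'][:,:,::-1])
    np.savez(f'pics/{tag}.npz',**{k:np.array(v) for k,v in f.items()}); return f
def load(tag): return dict(np.load(f'pics/{tag}.npz'))
def proj(f,X):
    X=np.atleast_2d(X).astype(float); c=X@f['R'].T+f['t']; s=c[:,:2]/c[:,2:]
    r2=(s**2).sum(1,keepdims=True); s=s*(1+float(f['k1'])*r2); K=f['intrinsics']
    return s@K[:2,:2].T+K[:2,2]
def ray(f,uv):
    K=f['intrinsics']; k=float(f['k1'])
    d=np.linalg.solve(K[:2,:2],np.array(uv,float)-K[:2,2]); s=d.copy()
    for _ in range(30): s=d/(1+k*(s@s))
    v=f['R'].T@np.array([s[0],s[1],1]); o=-f['R'].T@f['t']; return o,v
def onz(f,uv,z):
    o,v=ray(f,uv); return o+v*(z-o[2])/v[2]
E
python3 - <<'E'
from h import *
for n in('side','top'):
    f=snap(n,n+'0'); print(n,f['intrinsics'].tolist(),f['k1'],(-f['R'].T@f['t']).round(),f['R'].round(3).tolist())
print(env.state())
E
```

```text
side [[390.305711753181, 0.0, 276.3470245557489], [0.0, 390.305711753181, 207.56532986999412], [0.0, 0.0, 1.0]] 0.030941240497558305 [ 212. -583.  713.] [[0.843, -0.538, -0.009], [-0.357, -0.546, -0.758], [0.403, 0.642, -0.652]]
top [[447.6752984949133, 0.0, 279.7352476719108], [0.0, 447.6752984949133, 206.36309661664382], [0.0, 0.0, 1.0]] -0.11414709263318623 [ 356.   18. 1436.] [[0.026, -1.0, 0.002], [-0.985, -0.026, -0.168], [0.168, 0.002, -0.986]]
{'time_s': 0.1, 'qpos': array([ 6.41709675e+01,  1.83478305e+01,  8.97000846e+01, -2.19650226e-03,
        7.20444471e+01, -1.14328249e+00]), 'qvel': array([-0.0532323 , -0.04331057, -0.10543733, -0.03028646, -0.02905776,
        0.00970613]), 'effort': array([-5.30954712e-04, -4.13329875e+01, -2.32508218e+01,  7.28493417e-02,
        4.21658345e-02, -3.94036283e-05]), 'ee_pos': array([239.91304275, 522.00784688, 189.20134213]), 'ee_rot': array([-1.79907615e+02,  2.45138216e-04,  1.55314929e+02]), 'force': array([-0.43051636,  0.47473278, -0.08685593]), 'torque': array([-0.01004447, -0.00792623,  0.00304861]), 'gripper_width': 90.87135322225318}
```

View pics/side0.png

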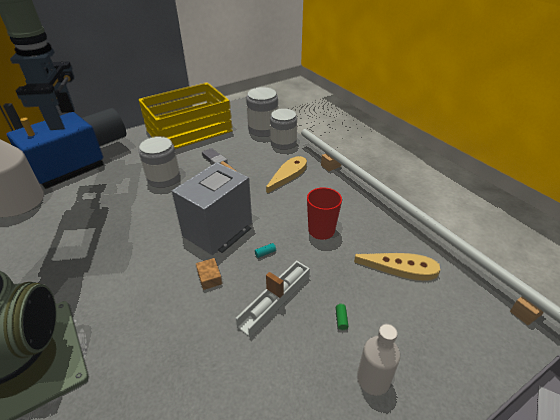

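View pics/top0.png

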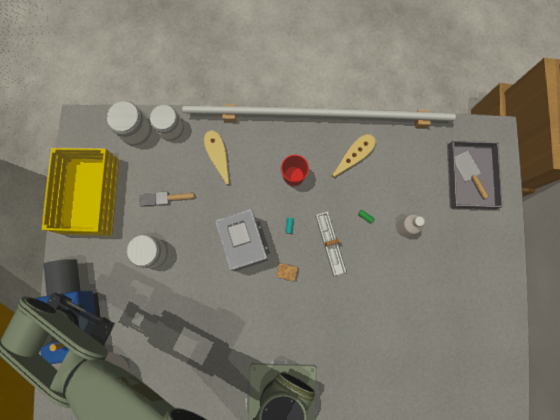

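```bash
python3 - <<'E'
from h import *
t=cv2.imread('pics/top0.png'); s=cv2.imread('pics/side0.png')
def c(im,x,y,w,h,k,n): cv2.imwrite(n,cv2.resize(im[y:y+h,x:x+w],None,fx=k,fy=k,interpolation=cv2.INTER_CUBIC))
c(t,205,195,150,90,5,'pics/tc.png'); c(s,165,155,155,185,3,'pics/sc.png')
E
```

```text
(no output)
```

View pics/tc.png

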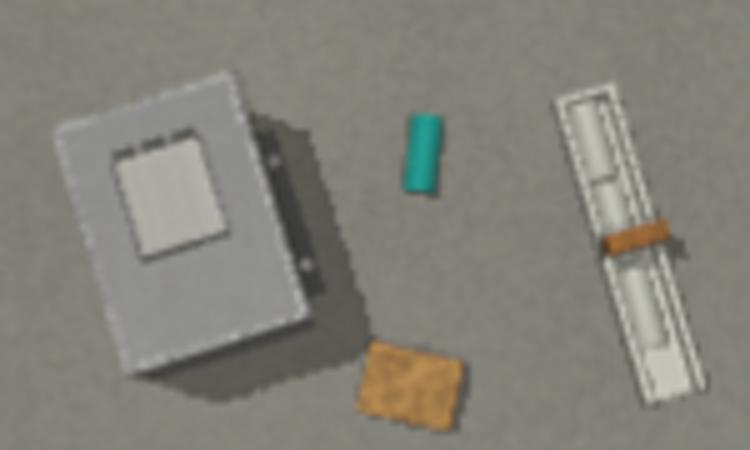

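View pics/sc.png

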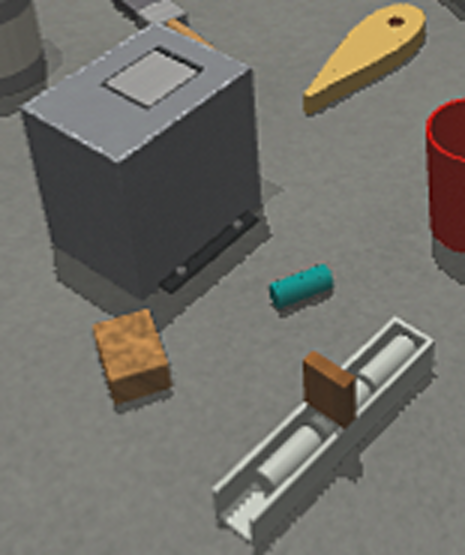

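```bash
cat > fit.py <<'E'
from h import *
from scipy.optimize import least_squares
T=load('top0');S=load('side0')
ft=lambda p:((np.array(p)+.5)/5-.5)+[205,195]
fs=lambda p:((np.array(p)+.5)/3-.5)+[165,155]
def fit(obs,x0):
    def X(p,m): c,s=np.cos(p[2]),np.sin(p[2]); return np.array([p[0]+c*m[0]-s*m[1],p[1]+s*m[0]+c*m[1],m[2]])
    def r(p): return np.concatenate([proj(f,X(p,m))[0]-uv for f,uv,m in obs])
    s=least_squares(r,x0,loss='soft_l1'); print(s.x.round(2),'yaw',np.degrees(s.x[2]).round(2)); print(r(s.x).reshape(-1,2).round(1).tolist()); return s.x
h=[(T,ft((55,130)),(75,55,150)),(T,ft((230,72)),(75,-55,150)),(T,ft((310,320)),(-75,-55,150)),(T,ft((128,374)),(-75,55,150)),
(T,ft((228,235)),(-17,-27,150)),(T,ft((143,262)),(-17,27,150)),
(S,fs((25,110)),(-75,55,150)),(S,fs((120,160)),(-75,-55,150)),(S,fs((250,70)),(75,-55,150)),(S,fs((157,25)),(75,55,150))]
c=[(T,ft((555,98)),(100,19,32)),(T,ft((614,85)),(100,-19,32)),(T,ft((648,405)),(-100,19,32)),(T,ft((706,388)),(-100,-19,32)),
(S,fs((395,318)),(100,19,32)),(S,fs((433,340)),(100,-19,32)),(S,fs((215,490)),(-100,19,32)),(S,fs((256,520)),(-100,-19,32)),(S,fs((256,550)),(-100,-19,0))]
o=onz(T,ft((180,220)),150);H=fit(h,[o[0],o[1],.2])
o=onz(T,ft((635,245)),32);C=fit(c,[o[0],o[1],.2])
E
python3 fit.py; python3 - <<'E'
from fit import *
E
```

```text
[4.7721e+02 1.3118e+02 3.4000e-01] yaw 19.4
[[-0.5, -0.3], [0.5, -0.2], [0.2, -0.6], [-0.1, 0.4], [1.2, 0.1], [0.3, 0.5], [-1.7, -1.2], [-0.3, 0.9], [1.1, -1.1], [-0.2, -1.6]]
[ 4.8235e+02 -1.4249e+02  3.1000e-01] yaw 17.68
[[0.3, 0.5], [-0.1, -0.2], [0.3, 0.0], [0.3, -0.1], [-0.1, -0.8], [0.6, -0.1], [-0.7, -0.1], [-0.4, 0.6], [0.4, -0.5]]
[4.7721e+02 1.3118e+02 3.4000e-01] yaw 19.4
[[-0.5, -0.3], [0.5, -0.2], [0.2, -0.6], [-0.1, 0.4], [1.2, 0.1], [0.3, 0.5], [-1.7, -1.2], [-0.3, 0.9], [1.1, -1.1], [-0.2, -1.6]]
[ 4.8235e+02 -1.4249e+02  3.1000e-01] yaw 17.68
[[0.3, 0.5], [-0.1, -0.2], [0.3, 0.0], [0.3, -0.1], [-0.1, -0.8], [0.6, -0.1], [-0.7, -0.1], [-0.4, 0.6], [0.4, -0.5]]
```

Request:
arm_command:
  series: [0.0303,-0.0831,0.005,0,0,-0.0529,0.0303,-0.0831,0.005,0,0,-0.0529,0.0303,-0.0831,0.005,0,0,-0.0529,0.0303,-0.0831,0.005,0,0,-0.0529,0.0303,-0.0831,0.005,0,0,-0.0529,0.0303,-0.0831,0,0,0,-0.0529,0.0303,-0.0831,0,0,0,-0.0529,0.0303,-0.0831,0,0,0,-0.0529,0.0303,-0.0831,0,0,0,-0.0529,0.0303,-0.0831,0,0,0,-0.0529,0.0303,-0.0831,0,0,0,-0.0529,0.0303,-0.0831,0,0,0,-0.0529,0.0303,-0.0831,0,0,0,-0.0529,0.0303,-0.0831,0,0,0,-0.0529,0.0303,-0.0831,0,0,0,-0.0529,0.0303,-0.0831,-0.005,0,0,-0.0529,0.0303,-0.0831,-0.005,0,0,-0.0529,0.0303,-0.0831,-0.005,0,0,-0.0529,0.0303,-0.0831,-0.005,0,0,-0.0529,0.0303,-0.0831,-0.005,0,0,-0.0529]
  hand: 0.7

```text
time_s: 1.77
ee_pos: [482.5, -144.1, 189.5]
ee_rot: [-180.0, -0.0, 107.6]
force: [0.7, 0.4, -0.4]
gripper_width: 63.6
```

```bash
python3 - <<'E'
from h import *
f=snap('side','side1'); s=env.state(); print(s['ee_pos'],s['ee_rot'],s['gripper_width'],s['qpos'])
t=load('top0');g=load('side0')
# board top centre check
c,sn=np.cos(.3086),np.sin(.3086); o=np.array([482.35,-142.5])
for z in (78,):
  for a,b in((-6,-19),(-6,19),(6,19),(6,-19)):
    X=[o[0]+c*a-sn*b,o[1]+sn*a+c*b,z]; print(proj(t,X).round(1),proj(g,X).round(1))
im=cv2.imread('pics/side1.png')[150:360,180:400]; cv2.imwrite('pics/s1c.png',cv2.resize(im,None,fx=2.8,fy=2.8,interpolation=cv2.INTER_CUBIC))
E
```

```text
[ 485.18028777 -149.82339019  189.03788047] [179.99129933   0.31773841 107.34950867] 63.705567278023445 [-18.27899038  12.1848345   98.38014351  -0.27076743  69.24306942
 -35.53298604]
[[339.2 242. ]] [[279.8 284.1]]
[[327.3 245.5]] [[265.7 274.8]]
[[326.1 241.7]] [[269.5 271.3]]
[[338.  238.2]] [[283.6 280.4]]
```

View pics/s1c.png

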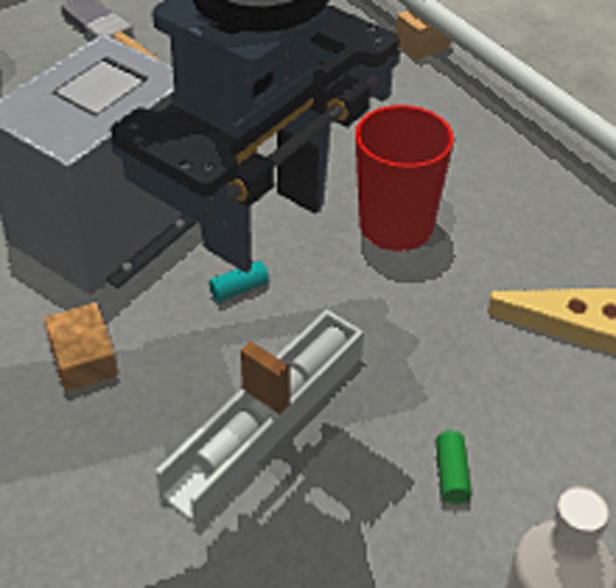

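Request:
arm_command:
  series: [0,0,0,0,0,0,0,0,0,0,0,0,0,0,-0.04,0,0,0,0,0,-0.06,0,0,0,0,0,-0.06,0,0,0,0,0,-0.05,0,0,0,0,0,-0.04,0,0,0,0,0,-0.02,0,0,0,0,0,0,0,0,0,0,0,0,0,0,0,0,0,0,0,0,0]

```text
time_s: 2.73
ee_pos: [483.4, -142.1, 83.2]
ee_rot: [179.9, 0.1, 107.8]
force: [-0.0, -0.9, -0.2]
gripper_width: 64.1
```

```bash
python3 - <<'E'
from h import *
f=snap('side','side2'); s=env.state(); print(s['ee_pos'],s['ee_rot'],s['gripper_width'],s['force'])
im=cv2.imread('pics/side2.png')[200:360,200:400]; cv2.imwrite('pics/s2c.png',cv2.resize(im,None,fx=3.5,fy=3.5,interpolation=cv2.INTER_CUBIC))
E
```

```text
[ 483.43671508 -142.27544418   83.25449946] [1.79873615e+02 8.42429434e-02 1.07739402e+02] 63.77819831289588 [-1.17530487  0.18897806  0.24785095]
```

View pics/s2c.png

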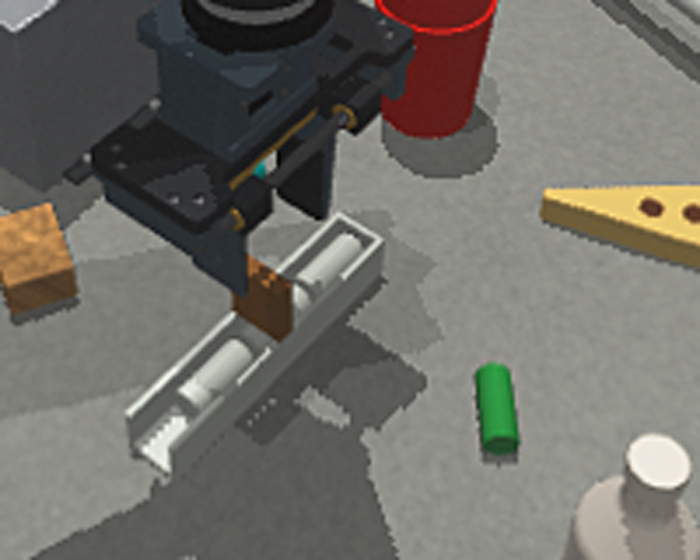

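Fingers straddle the board (crop about (265,300)). Going the last 29 mm down, then closing.

Request:
arm_command:
  series: [0,0,-0.03,0,0,0,0,0,-0.03,0,0,0,0,0,-0.012,0,0,0,0,0,0,0,0,0,0,0,0,0,0,0]

```text
time_s: 3.2
ee_pos: [482.9, -142.4, 53.7]
ee_rot: [180.0, 0.0, 107.7]
force: [0.4, 0.0, -0.4]
gripper_width: 63.9
```

Request:
arm_command:
  series: [0,0,0,0,0,0,0,0,0,0,0,0,0,0,0,0,0,0,0,0,0,0,0,0,0,0,0,0,0,0,0,0,0,0,0,0,0,0,0,0,0,0,0,0,0,0,0,0,0,0,0,0,0,0,0,0,0,0,0,0]
  hand: 0
  newtons: 55

```text
time_s: 4.03
ee_pos: [483.2, -142.6, 54.3]
ee_rot: [179.9, 0.1, 107.7]
force: [-1.5, -0.2, 7.4]
gripper_width: 1.0
```

```bash
python3 - <<'E'
from h import *
f=snap('side','side3'); s=env.state(); print(s['ee_pos'],s['ee_rot'],s['gripper_width'],s['force'],s['torque'])
im=cv2.imread('pics/side3.png')[200:360,200:400]; cv2.imwrite('pics/s3c.png',cv2.resize(im,None,fx=3.5,fy=3.5,interpolation=cv2.INTER_CUBIC))
E
```

```text
[ 483.18395817 -142.62892591   54.29541368] [1.79920871e+02 6.86685445e-02 1.07717052e+02] 0.3776098432170377 [-1.44272856  0.24426569  7.05817652] [-0.01479459  0.19404097 -0.01801408]
```

View pics/s3c.png

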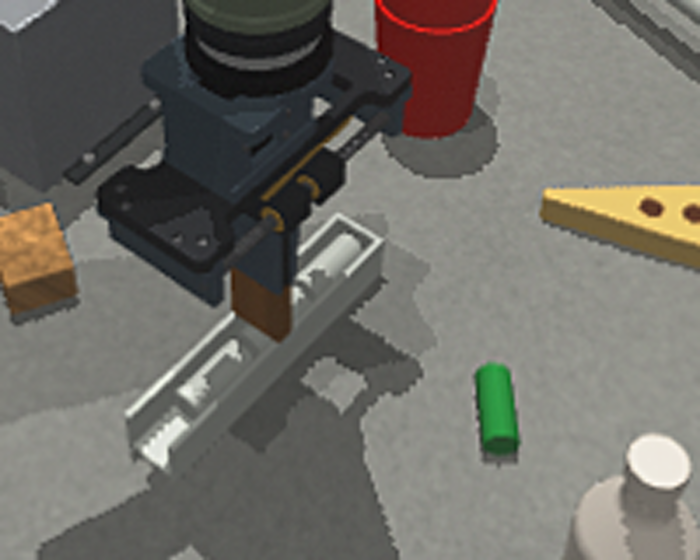

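```bash
python3 - <<'E'
from h import *
f=snap('top','top3'); s=env.state(); print(s['gripper_width'],s['effort'],s['time_s'])
im=cv2.imread('pics/top3.png')[190:300,270:400]; cv2.imwrite('pics/t3c.png',cv2.resize(im,None,fx=5,fy=5,interpolation=cv2.INTER_CUBIC))
g=load('side3'); im=cv2.imread('pics/side3.png')
p=s['ee_pos']; a=np.radians(17.7); u=np.array([np.cos(a),np.sin(a),0]); v=np.array([-np.sin(a),np.cos(a),0])
k=6; im=cv2.resize(im[220:320,225:320],None,fx=k,fy=k,interpolation=cv2.INTER_CUBIC)
def pt(X,col): q=(proj(g,X)[0]-[225,220]+.5)*k; cv2.circle(im,tuple(int(x) for x in q),3,col,-1)
for sx,col in((6,(0,0,255)),(-6,(0,255,255))):
  for b in(-16,16):
    for z in(-11,30): pt(p+u*sx+v*b+[0,0,z],col)
o=np.array([482.35,-142.5,0])
for sx in(-6,6):
  for b in(-19,19):
    for z in(32,78): pt(o+u*sx+v*b+[0,0,z],(0,255,0))
cv2.imwrite('pics/s3d.png',im)
E
```

```text
0.4908333772435982 [ 1.85053200e-01 -3.39539480e+01 -1.67789072e+01  9.93336691e-02
 -2.73793302e-01 -3.21378058e-03] 4.1333
```

View pics/s3d.png

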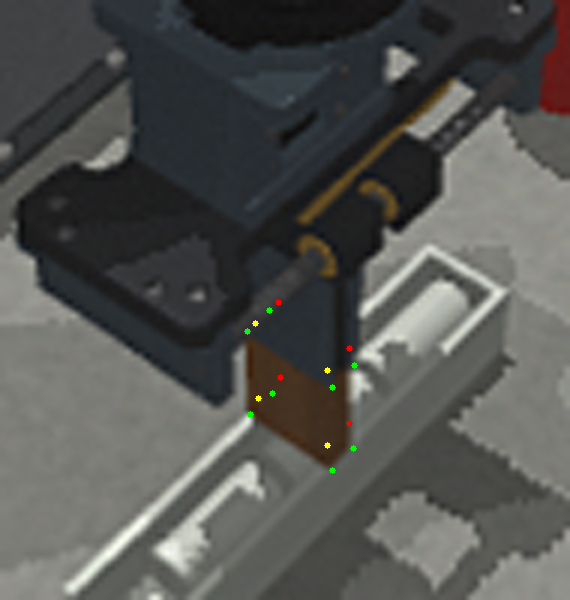

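View pics/t3c.png

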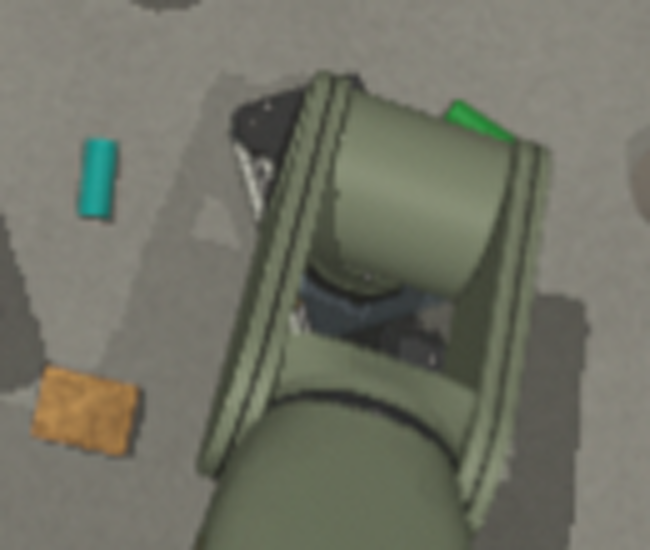

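```bash
python3 - <<'E'
from h import *
for n in ('side2','side3'):
    im=cv2.imread(f'pics/{n}.png')[225:310,230:310].astype(float)
    im=255*(im/255)**.4
    cv2.imwrite(f'pics/{n}g.png',cv2.resize(im.astype(np.uint8),None,fx=7,fy=7,interpolation=cv2.INTER_NEAREST))
E
```

```text
(no output)
```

View pics/side2g.png

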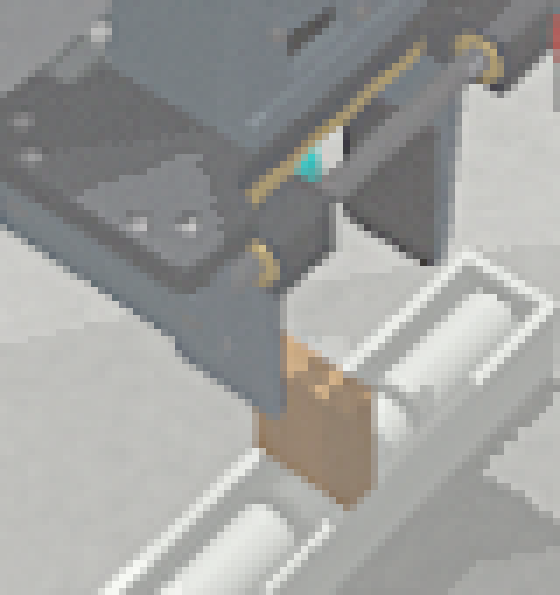

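View pics/side3g.png

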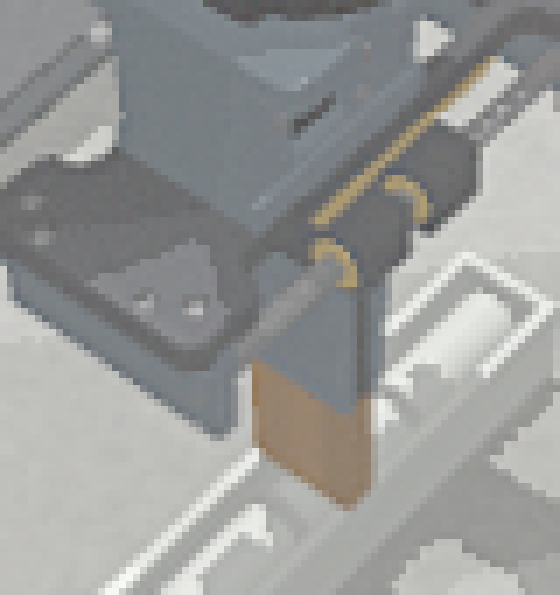

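```bash
python3 - <<'E'
from h import *
g=load('side3')
a=np.radians(17.7); u=np.array([np.cos(a),np.sin(a),0]); v=np.array([-np.sin(a),np.cos(a),0])
def q(p,x,b,z): return ((proj(g,np.array(p)+u*x+v*b+[0,0,z])[0]-[230,225]+.5)*7).round()
for x in(-45,-32): print('s2',x,q([483.4,-142.3,83.2],x,-16,-11),q([483.4,-142.3,83.2],x,16,-11))
for x in(-19,-14,-6,0): print('s3',x,q([483.2,-142.6,54.3],x,-16,-11),q([483.2,-142.6,54.3],x,16,-11))
s=env.state();print(s['ee_pos'],s['qpos'],s['gripper_width'])
E
```

```text
s2 -45 [260. 508.] [176. 450.]
s2 -32 [290. 479.] [206. 422.]
s3 -19 [320. 512.] [238. 456.]
s3 -14 [330. 501.] [249. 446.]
s3 -6 [348. 484.] [266. 429.]
s3 0 [360. 471.] [279. 417.]
[ 483.15916737 -142.63858198   54.2849514 ] [-1.77483973e+01  1.94428376e+01  1.10003988e+02 -1.33246469e-02
  5.04493262e+01 -3.54549566e+01] 0.4908333772435982
```

```bash
python3 - <<'E'
from h import *
g=load('side1')
a=np.radians(17.35); u=np.array([np.cos(a),np.sin(a),0]); v=np.array([-np.sin(a),np.cos(a),0])
p=np.array([485.18,-149.8,189.0]);w=31.85
im=cv2.imread('pics/side1.png').astype(float); im=(255*(im/255)**.5).astype(np.uint8)
k=6;x0,y0=215,150; im=cv2.resize(im[y0:y0+110,x0:x0+105],None,fx=k,fy=k,interpolation=cv2.INTER_CUBIC)
def pt(X,col): q=(proj(g,X)[0]-[x0,y0]+.5)*k; cv2.circle(im,tuple(int(x) for x in q),3,col,-1)
for s in(-1,1):
  for b in(-16,16):
    for z,c in((-11,(0,0,255)),(19,(0,255,0)),(49,(255,0,0))):
      pt(p+u*s*w+v*b+[0,0,z],c)
pt(p,(255,255,255))
cv2.imwrite('pics/s1g.png',im)
E
```

```text
(no output)
```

View pics/s1g.png

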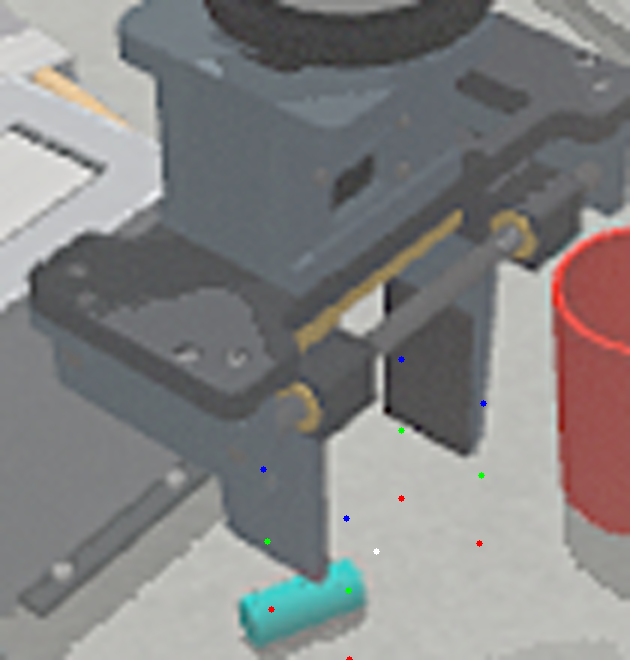

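The fingers closed fully (0.4 mm) with the board not between them. The picture shows why: the real tips are about 30 mm higher than the reported TCP implies, sitting on the board's top edge. I'll open, go lower and check the height against the image.

Request:
arm_command:
  series: [0,0,0,0,0,0,0,0,0,0,0,0,0,0,0,0,0,0,0,0,0,0,0,0,0,0,0,0,0,0,0,0,0,0,0,0,0,0,0,0,0,0,0,0,0,0,0,0]
  hand: 0.6

```text
time_s: 4.8
ee_pos: [482.1, -142.3, 52.9]
ee_rot: [-180.0, -0.0, 107.7]
force: [0.3, -1.0, -0.1]
gripper_width: 50.7
```

Request:
arm_command:
  series: [0,0,-0.015,0,0,0,0,0,-0.015,0,0,0,0,0,-0.015,0,0,0,0,0,0,0,0,0,0,0,0,0,0,0]

```text
time_s: 5.22
ee_pos: [482.0, -142.2, 34.4]
ee_rot: [-179.9, -0.1, 107.7]
force: [-0.1, -0.4, -0.0]
gripper_width: 54.9
```

```bash
cat > tip.py <<'E'
from h import *
import sys
tag=sys.argv[1]
g=snap('side',tag); s=env.state(); p=s['ee_pos']; print(p,s['ee_rot'],s['gripper_width'],s['force'],s['time_s'])
from scipy.spatial.transform import Rotation as Ro
R=Ro.from_euler('xyz',s['ee_rot'],degrees=True).as_matrix()
im=cv2.imread(f'pics/{tag}.png').astype(float); im=(255*(im/255)**.5).astype(np.uint8)
c=proj(g,p)[0]; k=6; x0,y0=int(c[0]-55),int(c[1]-65)
im=cv2.resize(im[y0:y0+100,x0:x0+105],None,fx=k,fy=k,interpolation=cv2.INTER_CUBIC); w=s['gripper_width']/2
for sg in(-1,1):
  for b in(-16,16):
    for z,cl in((-11,(0,0,255)),(24,(0,255,0))):
      q=(proj(g,p+R@np.array([b,sg*w,-z]))[0]-[x0,y0]+.5)*k; cv2.circle(im,tuple(int(x) for x in q),3,cl,-1)
cv2.imwrite(f'pics/{tag}g.png',im)
E
python3 tip.py side4
```

```text
[ 482.37151473 -142.27144286   34.85833784] [-1.79973592e+02 -2.22952958e-02  1.07707481e+02] 54.51294571356675 [ 0.93474947 -0.26166087  0.35581475] 5.2667
```

View pics/side4g.png

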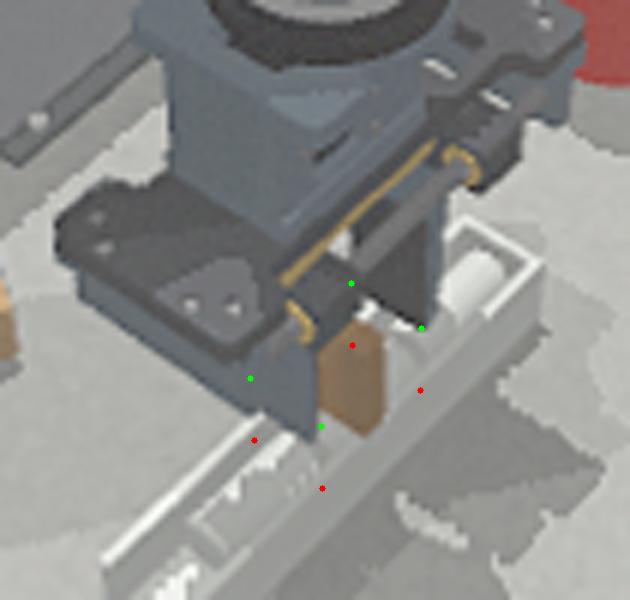

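Right finger tip at crop (420,328) sits on the +24 mm marker, so tips are 24 mm *behind* the reported TCP. Going 15 mm lower puts them at 44 mm as intended.

Request:
arm_command:
  series: [0,0,-0.015,0,0,0,0,0,-0.015,0,0,0,0,0,-0.008,0,0,0,0,0,0,0,0,0,0,0,0,0,0,0]

```text
time_s: 5.68
ee_pos: [482.3, -142.3, 19.6]
ee_rot: [-180.0, -0.0, 107.7]
force: [-0.7, 0.9, 0.1]
gripper_width: 54.6
```

Request:
arm_command:
  series: [0,0,0,0,0,0,0,0,0,0,0,0,0,0,0,0,0,0,0,0,0,0,0,0,0,0,0,0,0,0,0,0,0,0,0,0,0,0,0,0,0,0,0,0,0,0,0,0,0,0,0,0,0,0]
  hand: 0
  newtons: 55

```text
time_s: 6.43
ee_pos: [482.6, -142.3, 20.0]
ee_rot: [180.0, 0.0, 107.7]
force: [0.0, 0.0, 0.3]
gripper_width: 12.1
```

```bash
python3 tip.py side5
```

```text
[ 482.64686693 -142.34300976   20.02617554] [1.79982129e+02 5.89043753e-03 1.07702447e+02] 11.56306459707474 [0.86062766 0.20545619 0.84527549] 6.4833
```

View pics/side5g.png

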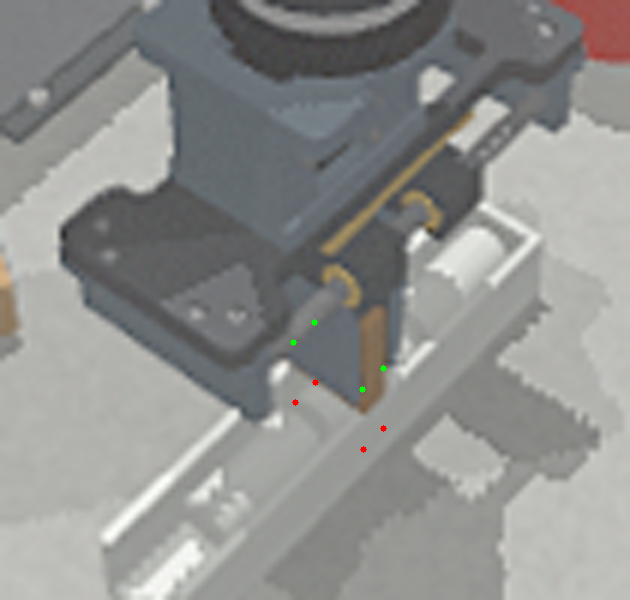

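Request:
arm_command:
  series: [0,0,0.01,0,0,0,0,0,0.02,0,0,0,0,0,0.03,0,0,0,0,0,0.04,0,0,0,0,0,0.05,0,0,0,0,0,0.06,0,0,0,0,0,0.06,0,0,0,0,0,0.06,0,0,0,0,0,0.05,0,0,0,0,0,0.04,0,0,0,0,0,0.03,0,0,0,0,0,0.02,0,0,0,0,0,0.01,0,0,0,0,0,0,0,0,0,0,0,0,0,0,0]

```text
time_s: 7.73
ee_pos: [481.9, -142.1, 211.2]
ee_rot: [-179.9, -0.1, 107.7]
force: [-0.4, 0.4, -6.0]
gripper_width: 11.8
```

```bash
python3 - <<'E'
from h import *
f=snap('side','side6'); s=env.state(); print(s['ee_pos'],s['ee_rot'],s['gripper_width'],s['force'],s['torque'])
im=cv2.imread('pics/side6.png')[130:330,170:400]; cv2.imwrite('pics/s6c.png',cv2.resize(im,None,fx=2.8,fy=2.8,interpolation=cv2.INTER_CUBIC))
E
```

```text
[ 481.74702089 -142.07187014  210.93508065] [-1.79893949e+02 -7.82864236e-02  1.07708417e+02] 11.242331409436444 [ 0.2665634  -0.5514018  -5.59005095] [-0.10664709  0.07904731 -0.01401618]
```

View pics/s6c.png

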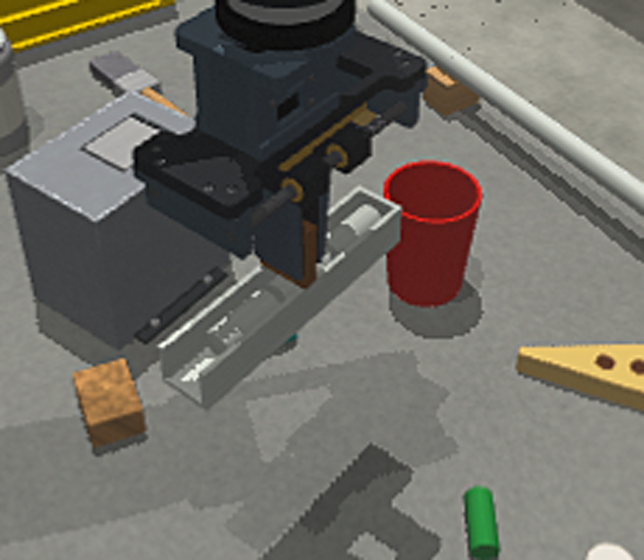

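Request:
arm_command:
  series: [0.003,0.01,0,0,0,0,0.006,0.02,0,0,0,0,0.009,0.03,0.003,0,0,0,0.012,0.04,0.003,0,0,0,0.015,0.05,0.006,0,0,0.0035,0.015,0.05,0.006,0,0,0.0035,0.015,0.05,0.006,0,0,0.0035,0.015,0.05,0.006,0,0,0.0035,0.015,0.05,0.006,0,0,0.0035,0.015,0.05,0.006,0,0,0.0035,0.015,0.05,0.006,0,0,0.0035,0.015,0.05,0.006,0,0,0.0035,0.015,0.05,0.006,0,0,0.0035,0.015,0.05,0.003,0,0,0.0035,0.015,0.05,0.003,0,0,0.0035,0.012,0.04,0,0,0,0,0.009,0.03,0,0,0,0,0.006,0.02,0,0,0,0,0.006,0.02,0,0,0,0,0.003,0.01,0,0,0,0]

```text
time_s: 9.45
ee_pos: [575.0, 166.7, 238.1]
ee_rot: [-180.0, -0.0, 109.5]
force: [-0.3, -0.2, -6.2]
gripper_width: 11.4
```

Request:
arm_command:
  series: [0,0,0,0,0,0,0,0,0,0,0,0,0,0,0,0,0,0,0,0,0,0,0,0]

```text
time_s: 9.78
ee_pos: [574.8, 164.9, 238.5]
ee_rot: [180.0, 0.0, 109.4]
force: [-0.1, 0.5, -5.6]
gripper_width: 11.8
```

```bash
python3 - <<'E'
from h import *
for n in('side','top'):
  f=snap(n,n+'7'); 
s=env.state(); print(s['ee_pos'],s['ee_rot'],s['gripper_width'],s['force'],s['torque'],s['qpos'])
im=cv2.imread('pics/side7.png')[90:270,150:350]; cv2.imwrite('pics/s7c.png',cv2.resize(im,None,fx=3,fy=3,interpolation=cv2.INTER_CUBIC))
im=cv2.imread('pics/top7.png')[170:300,180:330]; cv2.imwrite('pics/t7c.png',cv2.resize(im,None,fx=4,fy=4,interpolation=cv2.INTER_CUBIC))
E
```

```text
[574.88620107 165.08280627 238.53510205] [1.79988474e+02 9.83221330e-03 1.09392365e+02] 11.794419670747006 [-0.52724524 -0.26700612 -5.47033837] [-0.09134017  0.03407188 -0.00316397] [ 1.49254741e+01  1.90055499e+01  8.16177025e+01 -9.06031479e-03
  7.93644910e+01 -4.46522025e+00]
```

View pics/s7c.png

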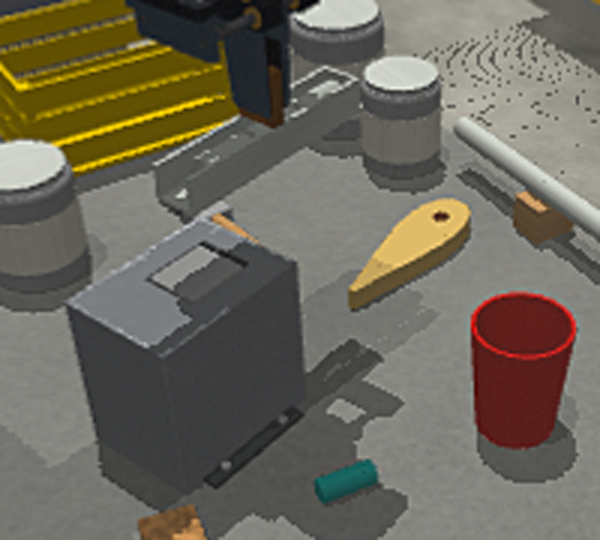

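View pics/t7c.png

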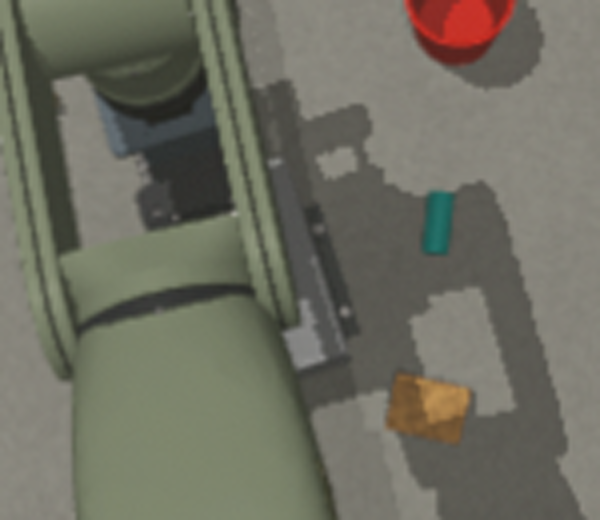

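```bash
cat > ov.py <<'E'
from h import *
import sys
from scipy.spatial.transform import Rotation as Ro
def chute(pt,p,rot,off=20):
    R=Ro.from_euler('xyz',rot,degrees=True).as_matrix(); x,y,z=pt
    return np.array(p)+R@np.array([y,x,off-z])
HY=np.radians(19.4)
def hop(x,y,z): return np.array([477.2+np.cos(HY)*x-np.sin(HY)*y,131.2+np.sin(HY)*x+np.cos(HY)*y,z])
def draw(tag,x0,y0,w,h,k,p,rot):
    g=load(tag); im=cv2.imread(f'pics/{tag}.png')[y0:y0+h,x0:x0+w].astype(float)
    im=cv2.resize((255*(im/255)**.6).astype(np.uint8),None,fx=k,fy=k,interpolation=cv2.INTER_CUBIC)
    def L(A,B,c):
        q=[tuple(int(v) for v in (proj(g,X)[0]-[x0,y0]+.5)*k) for X in(A,B)]; cv2.line(im,q[0],q[1],c,1,cv2.LINE_AA)
    for z in(0,32):
        P=[(-100,-19,z),(100,-19,z),(100,19,z),(-100,19,z)]
        for i in range(4): L(chute(P[i],p,rot),chute(P[(i+1)%4],p,rot),(0,0,255))
    for P in([(75,55),(75,-55),(-75,-55),(-75,55)],[(45,27),(45,-27),(-17,-27),(-17,27)]):
        for i in range(4): L(hop(*P[i],150),hop(*P[(i+1)%4],150),(0,255,0))
    cv2.imwrite(f'pics/{tag}o.png',im)
    hp=lambda X:np.array([np.cos(HY)*(X[0]-477.2)+np.sin(HY)*(X[1]-131.2),-np.sin(HY)*(X[0]-477.2)+np.cos(HY)*(X[1]-131.2),X[2]])
    for n,pt in(('noseU',(-100,0,0)),('noseTop',(-100,0,32)),('orig',(0,0,0))): print(n,'in hopper',hp(chute(pt,p,rot)).round(1))
if __name__=='__main__':
    tag=sys.argv[1]; a=[int(v) for v in sys.argv[2:7]]
    snap('side',tag) if sys.argv[-1]=='new' else 0
    s=env.state(); print(s['time_s'],s['ee_pos'].round(1),s['ee_rot'].round(1),s['gripper_width'],s['force'].round(1))
    draw(tag,*a,s['ee_pos'],s['ee_rot'])
E
python3 ov.py side7 150 80 200 180 4
```

```text
9.8833 [574.9 165.1 238.5] [180.    0.  109.4] 11.794419670747006 [-0.5 -0.3 -5.5]
noseU in hopper [  3.4  -0.5 218.5]
noseTop in hopper [  3.4  -0.5 250.5]
orig in hopper [103.4  -0.5 218.5]
```

View pics/side7o.png

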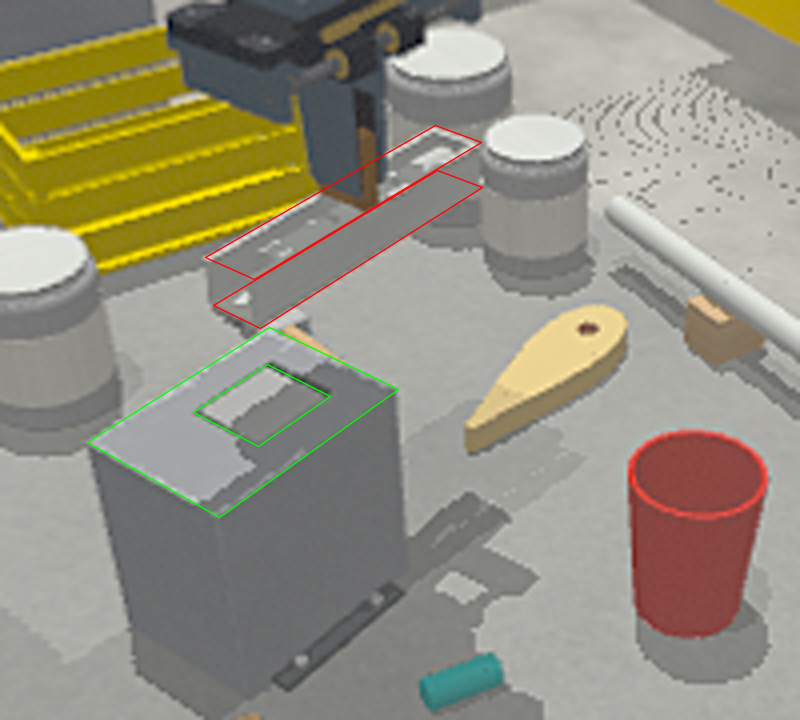

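Request:
arm_command:
  series: [-0.0066,-0.0023,-0.014,0.0222,-0.0629,0,-0.0066,-0.0023,-0.014,0.0222,-0.0629,0,-0.0066,-0.0023,-0.014,0.0222,-0.0629,0,-0.0066,-0.0023,-0.014,0.0222,-0.0629,0,-0.0066,-0.0023,-0.014,0.0222,-0.0629,0,-0.0066,-0.0023,-0.014,0.0222,-0.0629,0,0,0,0,0,0,0,0,0,0,0,0,0,0,0,0,0,0,0,0,0,0,0,0,0]

```text
time_s: 10.72
ee_pos: [560.6, 160.5, 205.9]
ee_rot: [161.9, 0.0, 109.4]
force: [0.2, 0.4, -5.6]
gripper_width: 11.8
```

```bash
python3 ov.py side8 150 80 200 150 4 new
```

```text
10.7667 [560.5 160.5 205.7] [161.9   0.  109.4] 11.741049610441674 [-0.4  0.2 -5. ]
noseU in hopper [-6.000e-01 -1.000e-01  1.556e+02]
noseTop in hopper [-1.05e+01 -1.00e-01  1.86e+02]
orig in hopper [ 94.5  -0.  186.6]
```

View pics/side8o.png

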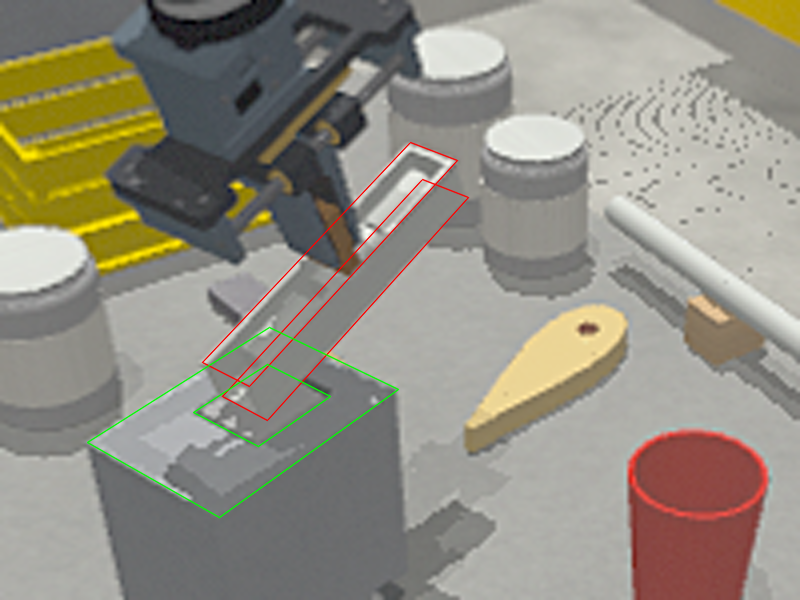

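Request:
arm_command:
  series: [0.0035,0.0012,-0.0084,0,0,0,0.0035,0.0012,-0.0084,0,0,0,0.0035,0.0012,-0.0084,0,0,0,0.0035,0.0012,-0.0084,0,0,0,0,0,0,0,0,0,0,0,0,0,0,0,0,0,0,0,0,0]

```text
time_s: 11.35
ee_pos: [564.4, 162.0, 191.2]
ee_rot: [162.0, -0.0, 109.4]
force: [-2.1, 0.3, -3.5]
gripper_width: 11.7
```

```bash
python3 ov.py side9 150 80 200 150 4 new
```

```text
11.4 [564.5 162.  191.4] [162.   -0.  109.4] 11.748394811645266 [-1.8 -0.2 -3.3]
noseU in hopper [  3.6   0.  141.4]
noseTop in hopper [ -6.3   0.  171.9]
orig in hopper [9.870e+01 1.000e-01 1.723e+02]
```

View pics/side9o.png

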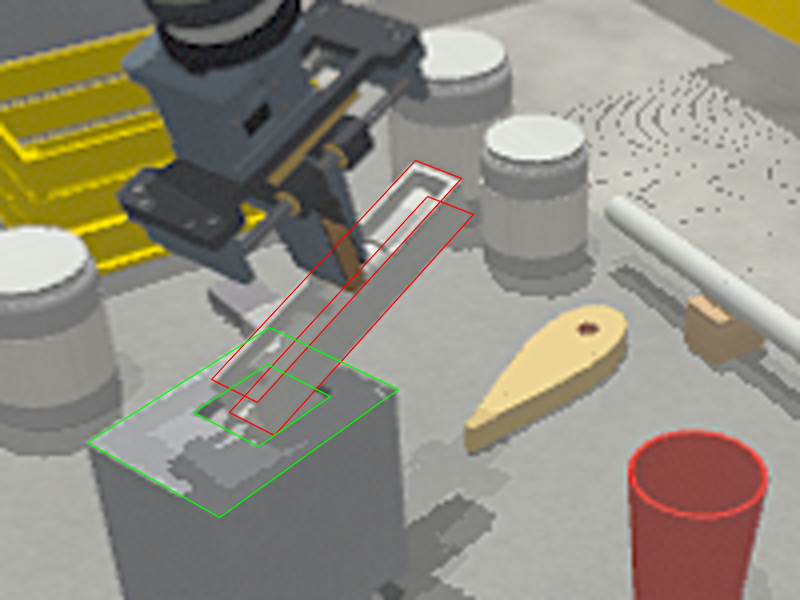

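Request:
arm_command:
  series: [-0.0068,-0.0024,0.0066,0.0258,-0.0734,0,-0.0068,-0.0024,0.0066,0.0258,-0.0734,0,-0.0068,-0.0024,0.0066,0.0258,-0.0734,0,-0.0068,-0.0024,0.0066,0.0258,-0.0734,0,-0.008,-0.0028,0.0039,0.0258,-0.0734,0,-0.008,-0.0028,0.0039,0.0258,-0.0734,0,-0.008,-0.0028,0.0039,0.0258,-0.0734,0,-0.008,-0.0028,0.0039,0.0258,-0.0734,0,0,0,0,0,0,0,0,0,0,0,0,0,0,0,0,0,0,0]

```text
time_s: 12.32
ee_pos: [542.4, 157.0, 208.0]
ee_rot: [135.5, -0.2, 109.8]
force: [-3.7, -2.2, -1.9]
gripper_width: 11.5
```

```bash
python3 ov.py side10 150 80 200 150 4 new
```

```text
12.3667 [542.5 157.1 208. ] [135.5  -0.2 109.8] 11.948147207014578 [-2.8 -3.  -1.8]
noseU in hopper [ 12.9   2.7 123.6]
noseTop in hopper [ -9.5   2.4 146.5]
orig in hopper [ 84.2   2.9 193.7]
```

View pics/side10o.png

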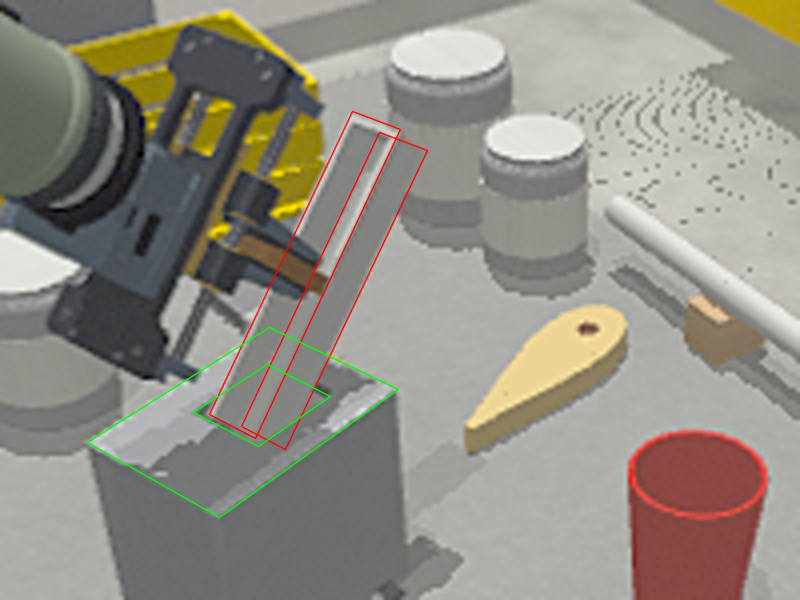

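Request:
arm_command:
  series: [0,0,0,0,0,0,0,0,0,0,0,0,0,0,0,0,0,0,0,0,0,0,0,0,0,0,0,0,0,0]

```text
time_s: 12.78
ee_pos: [542.5, 157.0, 207.9]
ee_rot: [135.5, -0.2, 109.7]
force: [-3.2, -1.2, -0.6]
gripper_width: 11.7
```

```bash
python3 - <<'E'
from h import *
for n in('side','top'): snap(n,n+'11')
s=env.state(); print(s['ee_pos'],s['ee_rot'],s['force'],s['torque'],s['qpos'])
im=cv2.imread('pics/side11.png')[100:200,190:270].astype(float); im=(255*(im/255)**.5).astype(np.uint8);cv2.imwrite('pics/s11c.png',cv2.resize(im,None,fx=6,fy=6,interpolation=cv2.INTER_CUBIC))
im=cv2.imread('pics/top11.png')[160:300,160:330]; cv2.imwrite('pics/t11c.png',cv2.resize(im,None,fx=4,fy=4,interpolation=cv2.INTER_CUBIC))
E
```

```text
[542.48842266 156.92744899 207.94522349] [135.44813204  -0.23554961 109.73318407] [-3.9434551 -0.431031  -1.5849089] [-0.48401515  1.54453897  0.05398246] [ 10.94149165  -0.7175874  127.1302311   34.17378556  11.30610666
 -39.7799827 ]
```

View pics/s11c.png

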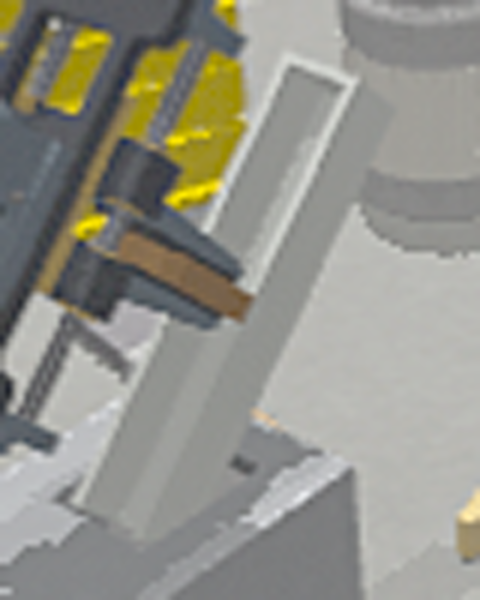

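View pics/t11c.png

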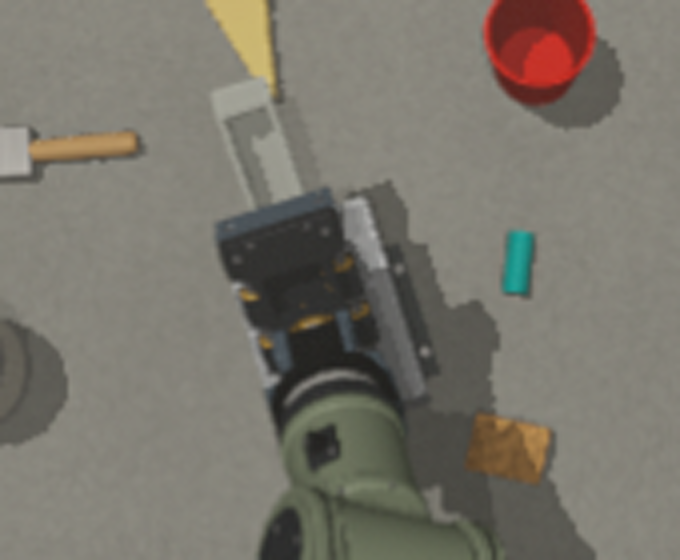

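```bash
python3 - <<'E'
from h import *
from ov import chute
g=load('side11'); s=env.state(); p,r=s['ee_pos'],s['ee_rot']
x0,y0,w,h,k=195,140,55,60,10
im=cv2.imread('pics/side11.png')[y0:y0+h,x0:x0+w]
gr=cv2.cvtColor(im,cv2.COLOR_BGR2GRAY).astype(float); gr=np.clip((gr-60)*2.2,0,255).astype(np.uint8)
im=cv2.cvtColor(cv2.resize(gr,None,fx=k,fy=k,interpolation=cv2.INTER_CUBIC),cv2.COLOR_GRAY2BGR); im2=im.copy()
def pl(P,c):
    q=np.array([(proj(g,chute(X,p,r))[0]-[x0,y0]+.5)*k for X in P]).astype(int); cv2.polylines(im2,[q],False,c,1,cv2.LINE_AA)
pl([(-100,-15,32),(0,-15,32)],(0,0,255)); pl([(-100,15,32),(0,15,32)],(0,0,255)); pl([(-100,15,4),(0,15,4)],(0,255,0))
t=np.linspace(0,6.3,40)
for e in(-100,-50): pl([(e,11*np.cos(a),15+11*np.sin(a)) for a in t],(255,255,0))
cv2.imwrite('pics/p11.png',np.hstack([im2]))
cv2.imwrite('pics/p11b.png',im)
E
```

```text
(no output)
```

View pics/p11.png

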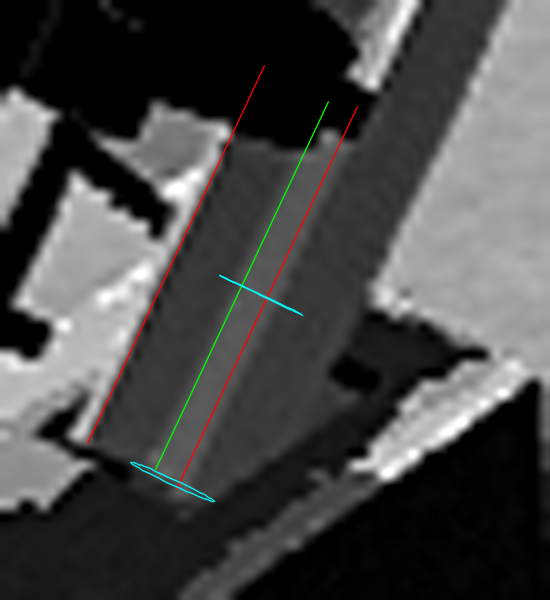

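View pics/p11b.png

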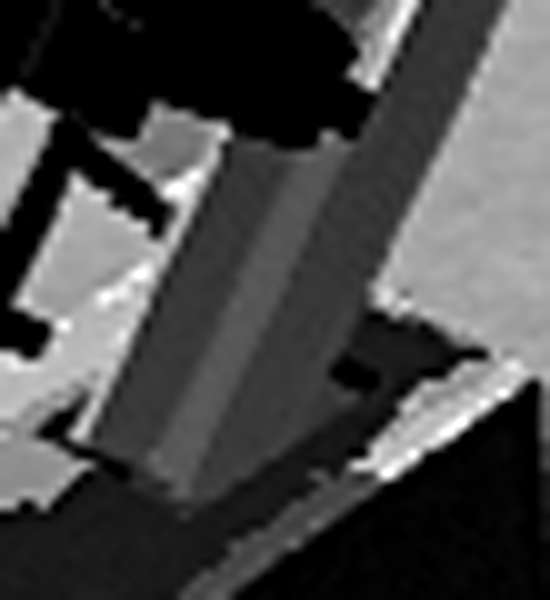

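The channel below the board shows only the bare inner wall and floor, and the upper half is empty too, so all plugs have left the chute. Next I withdraw along the chute axis.

Request:
arm_command:
  series: [0.006,0.002,0.007,0,0,0,0.012,0.004,0.014,0,0,0,0.0135,0.0047,0.015,0,0,0,0.0135,0.0047,0.015,0,0,0,0.0135,0.0047,0.015,0,0,0,0.0135,0.0047,0.015,0,0,0,0.0135,0.0047,0.015,0,0,0,0.0135,0.0047,0.015,0,0,0,0.0135,0.0047,0.015,0,0,0,0.0135,0.0047,0.015,0,0,0,0.0135,0.0047,0.015,0,0,0,0.0135,0.0047,0.015,0,0,0,0,0,0,0,0,0,0,0,0,0,0,0]

```text
time_s: 14.05
ee_pos: [603.8, 178.2, 276.5]
ee_rot: [135.4, -0.2, 109.8]
force: [0.5, -0.1, -4.1]
gripper_width: 11.7
```

```bash
python3 ov.py side12 150 60 200 150 4 new; python3 -c "
from h import *
s=env.state();print(s['qpos'])"
```

```text
14.1 [603.2 178.  275.6] [135.5  -0.2 109.8] 12.034412389560238 [ 0.3 -0.1 -3.6]
noseU in hopper [ 77.    2.3 191.3]
noseTop in hopper [ 54.6   2.1 214.1]
orig in hopper [148.4   2.5 261.3]
[ 12.33528052   1.03034034 114.06948433  14.85418686  21.34168213
 -19.02503101]
```

View pics/side12o.png

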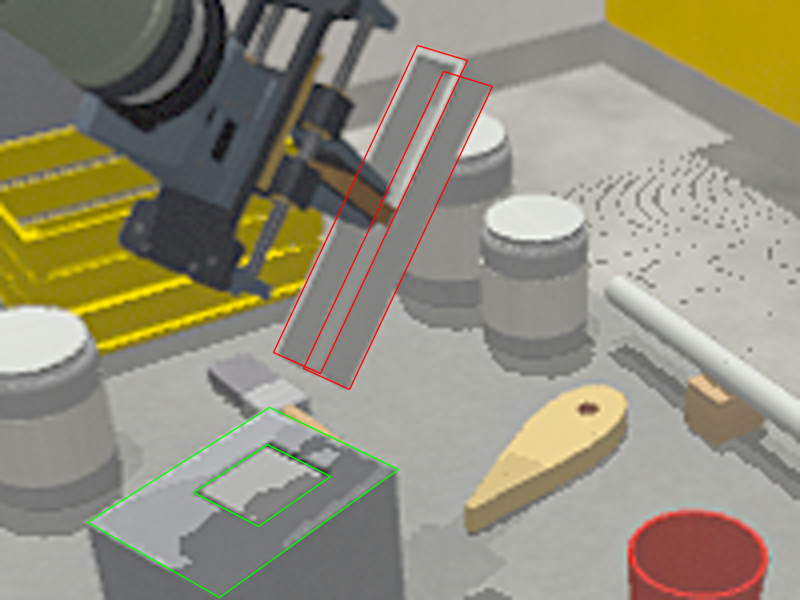

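Flap is shut (crop (262,485)) and the carried weight fell by about 1.5 N, which matches three plugs. I'll level the chute and carry it back to its original, free spot.

Request:
arm_command:
  series: [0,0,0,-0.0419,0.1163,0,0,0,0,-0.0419,0.1163,0,0,0,0,-0.0419,0.1163,0,0,0,0,-0.0419,0.1163,0,0,0,0,-0.0419,0.1163,0,0,0,0,-0.0419,0.1163,0,0,0,0,-0.0419,0.1163,0,0,0,0,-0.0419,0.1163,0,0,0,0,0,0,0,0,0,0,0,0,0]

```text
time_s: 14.93
ee_pos: [604.7, 178.5, 274.2]
ee_rot: [180.0, -0.1, 109.6]
force: [-1.0, 0.1, -4.4]
gripper_width: 11.6
```

Request:
arm_command:
  series: [-0.006,-0.016,0,0,0,0,-0.012,-0.032,0,0,0,0,-0.018,-0.048,0,0,0,0,-0.018,-0.048,0,0,0,0,-0.018,-0.048,0,0,0,0,-0.018,-0.048,0,0,0,0,-0.018,-0.048,0,0,0,0,-0.018,-0.048,0,0,0,0,-0.018,-0.048,0,0,0,0,-0.018,-0.048,0,0,0,0,-0.018,-0.048,0,0,0,0,-0.018,-0.048,0,0,0,0,-0.018,-0.048,0,0,0,0,-0.018,-0.048,0,0,0,0,-0.018,-0.048,0,0,0,0,-0.018,-0.048,0,0,0,0,-0.012,-0.032,0,0,0,0,-0.006,-0.016,0,0,0,0,0,0,0,0,0,0,0,0,0,0,0,0]

```text
time_s: 16.6
ee_pos: [487.4, -129.1, 276.8]
ee_rot: [179.9, -0.1, 109.5]
force: [0.6, -0.1, -5.4]
gripper_width: 11.4
```

```bash
python3 ov.py side13 160 60 240 180 3 new; python3 -c "
from h import *
snap('top','top13')
im=cv2.imread('pics/top13.png')[160:300,180:400]; cv2.imwrite('pics/t13c.png',cv2.resize(im,None,fx=3.5,fy=3.5,interpolation=cv2.INTER_CUBIC))"
```

```text
16.65 [ 487.8 -128.7  276.7] [ 1.799e+02 -1.000e-01  1.096e+02] 11.755309472516108 [-0.   0.1 -3.4]
noseU in hopper [-176.3 -249.   256.4]
noseTop in hopper [-176.3 -249.1  288.4]
orig in hopper [ -76.3 -248.7  256.7]
```

View pics/side13o.png

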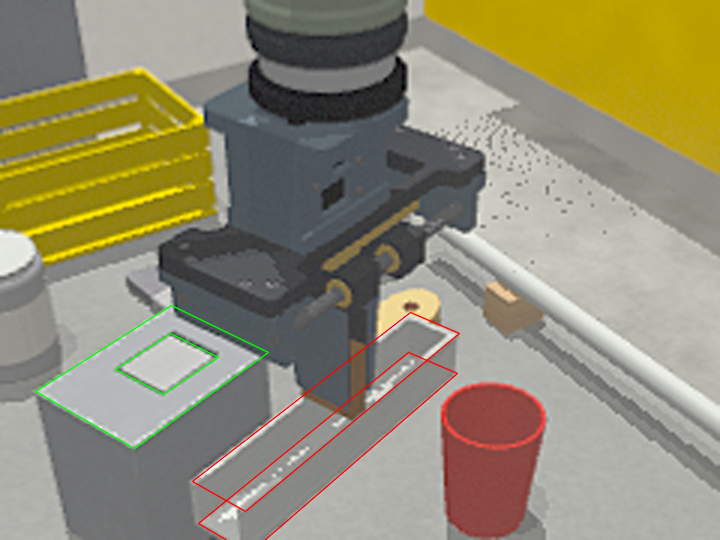

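View pics/t13c.png

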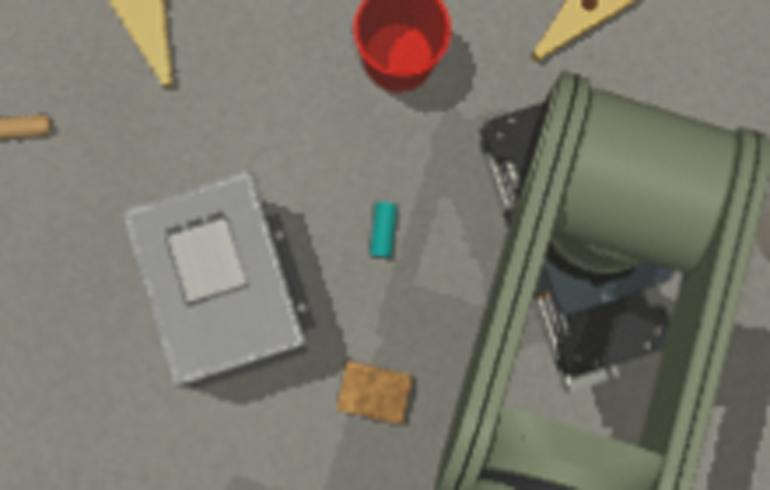

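Request:
arm_command:
  series: [-0.003,-0.006,-0.02,0,0,0,-0.003,-0.006,-0.04,0,0,0,-0.003,-0.006,-0.06,0,0,0,-0.003,-0.006,-0.07,0,0,0,0,-0.006,-0.07,0,0,0,0,0,-0.07,0,0,0,0,0,-0.07,0,0,0,0,0,-0.06,0,0,0,0,0,-0.05,0,0,0,0,0,-0.04,0,0,0,0,0,-0.03,0,0,0,0,0,-0.02,0,0,0,0,0,-0.015,0,0,0,0,0,0,0,0,0,0,0,0,0,0,0,0,0,0,0,0,0]

```text
time_s: 18.03
ee_pos: [484.3, -141.3, 30.9]
ee_rot: [179.9, -0.0, 109.6]
force: [-0.6, -0.6, -3.2]
gripper_width: 11.8
```

Request:
arm_command:
  series: [0,0,-0.008,0,0,0,0,0,-0.006,0,0,0,0,0,-0.005,0,0,0,0,0,-0.004,0,0,0,0,0,-0.003,0,0,0,0,0,0,0,0,0,0,0,0,0,0,0,0,0,0,0,0,0]

```text
time_s: 18.7
ee_pos: [483.5, -141.2, 20.1]
ee_rot: [180.0, -0.1, 109.6]
force: [-1.4, 1.9, 1.9]
gripper_width: 12.0
```

Request:
arm_command:
  series: [0,0,0,0,0,0,0,0,0,0,0,0,0,0,0,0,0,0,0,0,0,0,0,0,0,0,0,0,0,0,0,0,0,0,0,0,0,0,0,0,0,0,0,0,0,0,0,0]
  hand: 0.6

```text
time_s: 19.37
ee_pos: [483.5, -141.2, 19.7]
ee_rot: [180.0, -0.1, 109.6]
force: [0.3, -1.5, -0.3]
gripper_width: 54.9
```

Request:
arm_command:
  series: [0,0,0.01,0,0,0,0,0,0.03,0,0,0,0,0,0.05,0,0,0,0,0,0.06,0,0,0,0,0,0.06,0,0,0,0,0,0.06,0,0,0,0,0,0.06,0,0,0,0,0,0.06,0,0,0,0,0,0.04,0,0,0,0,0,0.02,0,0,0,0,0,0,0,0,0,0,0,0,0,0,0,0,0,0,0,0,0]

```text
time_s: 20.45
ee_pos: [482.7, -140.9, 198.5]
ee_rot: [-179.9, -0.2, 109.6]
force: [0.3, 0.9, -0.0]
gripper_width: 54.8
```

```bash
python3 - <<'E'
from h import *
for n in('side','top'): snap(n,n+'14')
s=env.state(); print(s['ee_pos'],s['force'],s['gripper_width'],s['time_s'])
a=cv2.imread('pics/side14.png'); b=cv2.imread('pics/top14.png')[160:300,180:400]
cv2.imwrite('pics/s14c.png',cv2.resize(a[130:360,140:400],None,fx=2.6,fy=2.6,interpolation=cv2.INTER_CUBIC)); cv2.imwrite('pics/t14c.png',cv2.resize(b,None,fx=3.5,fy=3.5,interpolation=cv2.INTER_CUBIC))
E
```

```text
[ 482.72708381 -140.95225956  198.39324271] [ 0.03282975 -0.183899    0.13248957] 54.87111650369689 20.55
```

View pics/s14c.png

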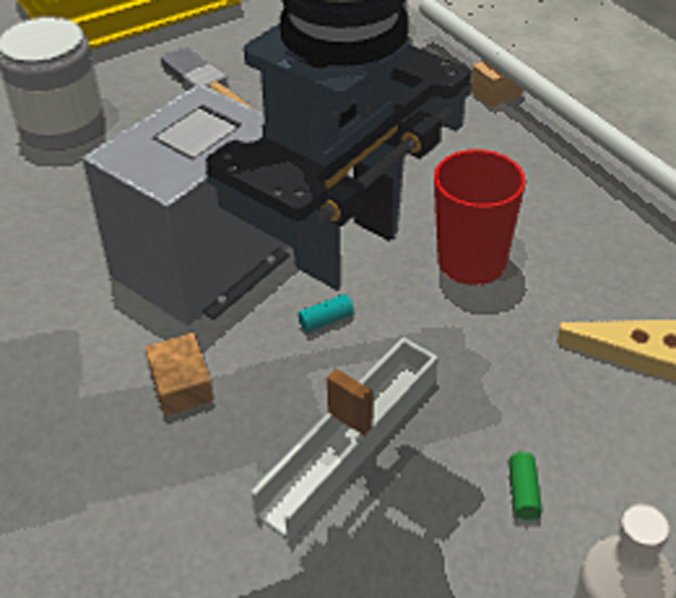

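View pics/t14c.png

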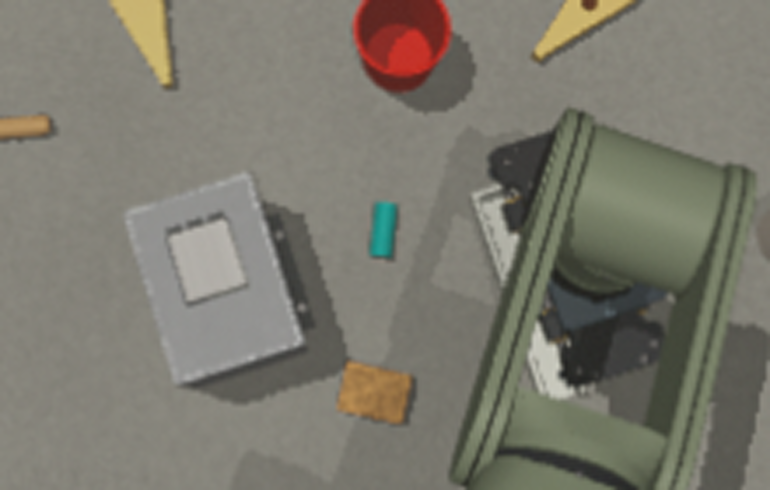

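The side crop shows the chute upright and empty on the bench (crop (345,440)), the flap shut (crop (198,132)), and no plug on the lid or bench. Bystanders look unmoved. Handing in.

```bash
python3 - <<'E'
from h import *
a=load('side0')['frame'].astype(int);b=load('side14')['frame'].astype(int)
print(env.job_done())
E
```

```text
the job is handed in; nothing more can be done
None
```

I handed the job in at about 20.6 s, and as far as I can see the task is done. No verdict comes back, and I could not see inside the hopper.

**What I did:** I gripped the chute by its wooden handle, pushed the flap open with the nose at an 18° tilt, then tilted to about 45°. All three plugs slid out. I withdrew along the chute's axis, levelled it, set it down close to where it started, released it and raised the gripper clear.

**Last checks:**
- **Chute:** it is upright and empty on the bench, and the gripper is clear of it.
- **Flap:** it looks shut in both views.
- **Plugs:** none is visible on the lid or the bench. The carried weight fell by about 1.5 N, which matches three plugs. Their resting place inside the hopper is inferred from this, not seen.
- **Bystanders:** they looked unmoved by eye. I did not run a numerical comparison.

**What failed or disagreed:**
- **First grasp missed:** the pictures showed the fingertips about 24 mm behind the reported TCP, not the stated 11 mm ahead. The fingers closed on the top of the handle board with about 7 N and did not move the chute. I corrected the depth from the image and the second grasp held.
- **Tilt deviation:** at full tilt the wrist was close to a joint limit. The tool ended about 3.5 mm sideways and 1.5° short of the command, with the nose still inside the mouth.

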